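# Degreasing soak: tip mincer parts into the tub and open the safety-capped cleaner

## Task

Get the degreasing soak ready: lift the steel scoop tray by its black grip, tip all four mincer parts into the washing-up tub, and stand the empty tray upright on the worktop again. Then open the cleaner bottle while it stays standing in its place: press the red safety cap down, twist it anticlockwise until it comes free, lift it off, and finish while still holding the cap still and level, roughly 8 cm straight above the open bottle. Leave the mug, the brush and the soap pump where they are.

Things in the scene. Friction and masses are not known exactly. Their poses are not given: they have to be found in the camera images.
- tray_grip (a point): centre of the flat black grip on the hoop that crosses over the middle of the scoop tray. Grip 14 mm thick along the tray's x (take it by these flat faces), 56 mm long along its y, 26 mm high; this point is 62 mm above the tray's underside, straight over its middle; grip top 75 mm, underside 49 mm. Axes are the tray's own, z up
- tray_lip (a point): middle of the open end of the tray's floor: 66 mm from the grip along the tray's -x and 59 mm below it; axes as the tray's. The parts slide out here when this end is tipped down 50 to 60 degrees; friction holds them while the tray is level
- steel_tub: stainless washing-up tub, loose, 0.9 kg; origin at the centre of its underside, z up. Mouth 256 mm along its x by 306 mm along its y, rounded corners, rim 124 mm high; walls slope in to an inner floor about 195 by 245 mm, 11 mm above the underside. (Mind the wire dish rack that hangs to the left of and beyond the tub, from 0.61 m ahead of the robot, 0.66 m above the worktop)
- mincer_ring_center (a point): centre of the mincer's aluminium screw ring, 44 mm across, 16 mm high, 50 g, loose in the tray
- plate_fine_center (a point): centre of the fine perforated mincer disc, 41 mm across, 11 mm thick, 60 g, loose in the tray
- plate_coarse_center (a point): centre of the coarse perforated mincer disc, 41 mm across, 11 mm thick, 60 g, loose in the tray
- mincer_knife_center (a point): centre of the cross-shaped four-armed mincer knife, 41 mm across, 13 mm high, 40 g, loose in the tray
- tray: loose sheet-steel scoop tray, 0.22 kg empty, 132 mm long (x) by 108 mm wide (y); origin at the centre of its underside. No wall at its -x end; side walls 22 mm high, back wall (+x) 30 mm, floor 3 mm thick. Four loose parts lie in it
- cleaner_bottle: round white cleaner bottle with a green and yellow band, 96 mm across, about 0.8 kg, loose; origin at the centre of its underside, z up. Shoulder narrows to a collar 56 mm across whose top is 115 mm up; above it the neck with two bayonet tracks
- bottle_mouth (a point): centre of the open top of the bottle's neck, 139 mm above its underside, under the cap
- safety_cap: the red push-and-turn cap, a separate body; origin at the centre of its lower edge, z up its axis. Locked, this edge stands 122 mm above the bottle's underside and the axes are the bottle's. Inside, two lugs hook under the neck's tracks and a spring pushes the cap up (5 N at rest, 9 N at 5 mm down)
- cap_center (a point): centre of the ribbed cap (55 mm across, 31 mm high, 30 g), 15.5 mm above its lower edge. To free it: press it down 5 mm or more (it stops on the collar at 7 mm) and, keeping it down, turn it anticlockwise seen from above by 55 to 130 degrees (aim at 80; clockwise is blocked); then it lifts straight off. Let up sooner, it stays hooked
- mug: striped mug, 86 mm across, 90 mm high, bystander; origin under its middle
- small_brush: small round black coir brush with a bent handle, 73 mm across, 104 mm high, bystander; origin under its middle
- soap_pump: round white soap dispenser with a pump head, 62 mm across, 89 mm high, bystander; origin under its middle

How it is judged:
On the way, in this order (a step that is already met when the one before it is completed fails the run):
1. all four mincer parts have been tipped into the tub (z of mincer_ring_center in the frame of steel_tub between 0 and 0.09 m and x of mincer_ring_center in the frame of steel_tub between -0.12 and 0.12 m and y of mincer_ring_center in the frame of steel_tub between -0.145 and 0.145 m and z of plate_fine_center in the frame of steel_tub between 0 and 0.09 m and x of plate_fine_center in the frame of steel_tub between -0.12 and 0.12 m and y of plate_fine_center in the frame of steel_tub between -0.145 and 0.145 m and z of plate_coarse_center in the frame of steel_tub between 0 and 0.09 m and x of plate_coarse_center in the frame of steel_tub between -0.12 and 0.12 m and y of plate_coarse_center in the frame of steel_tub between -0.145 and 0.145 m and z of mincer_knife_center in the frame of steel_tub between 0 and 0.09 m and x of mincer_knife_center in the frame of steel_tub between -0.12 and 0.12 m and y of mincer_knife_center in the frame of steel_tub between -0.145 and 0.145 m), for 0.2 s.
2. the empty tray stands upright on the worktop again, let go (height (world z) of tray_grip below 0.07 m and angle between tray's own z axis and vertical below 0.12 rad and contact force between the fingers and tray below 0.5 N and horizontal distance between tray_grip and steel_tub above 0.1 m and linear speed of tray below 0.03 m/s), for 0.2 s.
3. the cap is pressed down at least 4 mm (z of safety_cap in the frame of cleaner_bottle below 0.118 m), for 0.05 s.
4. the cap, turned anticlockwise, is lifted clear of the bottle (z of safety_cap in the frame of cleaner_bottle above 0.165 m), for 0.1 s.
At the end, for the whole second after the job is handed in: Four parts in the tub; tray level on the worktop beside it, let go; bottle upright within 40 mm of its place; gripper holds the cap still and level (0.25 rad), its lower edge 30 to 160 mm above the bottle's mouth, within 40 mm of straight above, clear of the bottle (all of step 1 and all of step 2 and z of safety_cap in the frame of bottle_mouth between 0.03 and 0.16 m and horizontal distance between safety_cap and bottle_mouth below 0.04 m and angle between safety_cap's own z axis and vertical below 0.25 rad and contact force between the fingers and safety_cap above 2 N and contact force between safety_cap and cleaner_bottle below 0.1 N and linear speed of safety_cap below 0.03 m/s and angle between cleaner_bottle's own z axis and vertical below 0.05 rad and height (world z) of cleaner_bottle below 0.005 m and distance of cleaner_bottle from where it was at the start of the episode below 0.04 m); the arm keeps its last pose, push and grip.
It fails at once if the mug is knocked or moved by more than 30 mm (distance of mug from where it was at the start of the episode above 0.03 m or angle between mug's own z axis and vertical above 0.4 rad).
It fails at once if the brush is knocked or moved by more than 30 mm (distance of small_brush from where it was at the start of the episode above 0.03 m or angle between small_brush's own z axis and vertical above 0.4 rad).
It fails at once if the soap pump is knocked or moved by more than 30 mm (distance of soap_pump from where it was at the start of the episode above 0.03 m or angle between soap_pump's own z axis and vertical above 0.4 rad).
It fails at once if the cleaner bottle is tipped, lifted or shoved out of its place (angle between cleaner_bottle's own z axis and vertical above 0.3 rad or height (world z) of cleaner_bottle above 0.02 m or distance of cleaner_bottle from where it was at the start of the episode above 0.04 m).
It also fails if it takes over 64 s, if anything falls off the work surface, if the arm or the gripper's body presses on something with over 40 N, if the wrist force passes 120 N, or if a joint passes its speed limit or range.

## Robot

A 7-joint arm with a two-finger parallel gripper is mounted at the origin on a cart in front of the work surface, level with it; the furniture and walls round the work are solid. World frame = base frame: x ahead of the robot, y to its left, z up, the work surface at z = 0. Lengths are in m, angles in rad, forces in N, time in s.
With the tool pointing down it reaches from about 0.425 to 0.825 m from the base axis. Payload 3.6 kg.
Tool frame: the origin (TCP) lies where the fingers leave the gripper's body, on its centre line; the fingertips stand 73 mm ahead of it and the grasp point (between the pads) lies 54 mm ahead of it; x points along the fingers, y is the direction in which the jaws open and shut, and the axes are right-handed (so a half turn about x gives the same grasp; the last joint's range is limited). The gripper opens to 85 mm and grips with 20 to 120 N. Pads are 22 mm wide; open, the fingers measure 114 mm over their backs; the gripper's body (76 mm by 85 mm) begins 54 mm behind the grasp point. The pads swing forward as they close: fully open they stand 13 mm farther back than shut.
Start: joints at [-1.268, 0.615, -0.013, 1.423, 0.008, 1.103, -0.04], TCP at [0.21, 0.615, 0.304] pointing down, gripper open.
Joint ranges: [-3.12, 3.12], [-0.3, 2.06], [-1.34, 1.32], [0.26, 2.42], [-1.36, 4.5], [0.01, 1.98], [-2.84, 2.84]. Speed limits (rad/s): [2.79, 2.79, 3.14, 3.14, 3.14, 3.14, 3.14].

## Interface

Orientations are given as a unit quaternion [x, y, z, w].
In Python, from station import arm, snapshot, camera_info, ticket gives the robot as it stands. Calls block until the motion is done:
- arm.movep(position, orientation): joint-space move of the TCP to a pose.
- arm.line_to(position, velocity=0.15, ori=None): straight line of the TCP; ori=None keeps the orientation; velocity is the mean speed in m/s.
- arm.move_j(angles): joint-space move.
- arm.move_gripper(opening, effort=None): opening from 0.0 (shut) to 1.0 (fully open); effort is the grip in N (None keeps the last); returns when the fingers have stopped.
- arm.pause(seconds).
- arm.ik(position, orientation): joint angles nearest the present ones, or None.
- snapshot(name): name is "side" or "top"; returns the picture (420x560x3 uint8, blue, green, red); there is no depth.
- camera_info(name): a dict with "fx", "fy", "cx", "cy" (pixels), "dist_coeffs" ([k1, k2, p1, p2, k3] as OpenCV has them; the pictures are not rectified), "R" (3x3) and "t" (3): a world point X has camera coordinates R X + t. Camera axes: x right, y down, z forward; pixel columns grow to the right and rows downward; lengths in m; the calibration is good to about 2 mm. A picture is of the moment at which its call begins. camera_info takes no time and is no camera call.
A pose or a line that the arm cannot do raises arm.MotionError and nothing moves.
- ticket.finish_job(): hands the job in, once; it reports no verdict.
Readings, each from a call of its own:
- arm.read_time(): time.
- arm.read_joint_positions(): joint angles.
- arm.read_dq(): joint speeds.
- arm.read_effort(): joint torques, N m.
- arm.read_tool_pos(): TCP position.
- arm.read_eef_rot(): TCP orientation.
- arm.read_ft_force(): force on the tool from outside, world axes, zero at the start.
- arm.read_wrist_torque(): the same for the moment, N m.
- arm.read_opening(): opening from 0.0 (shut) to 1.0 (fully open).
Only numpy, scipy, OpenCV 4.12 (cv2) and the standard library are available. Lean on these libraries where they do the work, as an engineer would, in place of code of your own. Each camera call takes 0.05 s, during which the arm holds its last target.

## Working session

There is one attempt and no reset: what is moved stays moved. The work goes in short steps, each a Python script; the robot and the scene stay as the last script left them, time stands still between calls to the robot, and variables do not carry over. Pictures are saved under pics/ and viewed, and the job is handed in when it is done.

```bash
ls; mkdir -p pics; python3 - <<'E'
from station import arm, snapshot, camera_info
import cv2
for n in ("side","top"):
    cv2.imwrite(f"pics/{n}0.png",snapshot(n)); c=camera_info(n)
    print(n,c)
print(arm.read_tool_pos(),arm.read_eef_rot(),arm.read_time())
E
```

```text
pics
side {'fx': 526.074065288493, 'fy': 526.074065288493, 'cx': 277.62099035524454, 'cy': 204.68271697817363, 'dist_coeffs': array([0.03698225, 0.        , 0.        , 0.        , 0.        ]), 'R': array([[-0.99121862, -0.13190418, -0.00932426],
       [-0.06844417,  0.57211219, -0.81731453],
       [ 0.11314172, -0.80949919, -0.57611632]]), 't': array([0.54325817, 0.09569996, 1.2030143 ])}
top {'fx': 489.16407673065027, 'fy': 489.16407673065027, 'cx': 284.02970874921806, 'cy': 206.15376808674773, 'dist_coeffs': array([-0.10687159,  0.        ,  0.        ,  0.        ,  0.        ]), 'R': array([[ 0.02440626, -0.99969634, -0.00340083],
       [-0.99519069, -0.02397315, -0.09497779],
       [ 0.09486742,  0.00570252, -0.99547358]]), 't': array([0.02053949, 0.54099918, 1.16578124])}
[0.21034693 0.614464   0.30283414] [ 0.11523201  0.69763988 -0.11689377  0.6973923 ] 0.1
```

View pics/side0.png

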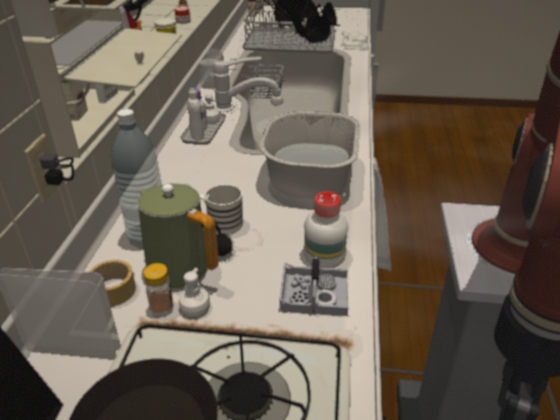

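View pics/top0.png

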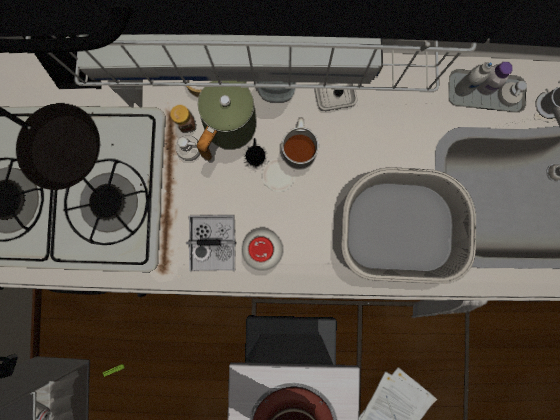

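```bash
cat > h.py <<'E'
import numpy as np, cv2
from station import arm, snapshot, camera_info
from scipy.spatial.transform import Rotation as Rot
def ray(n,uv):
    c=camera_info(n);K=np.array([[c['fx'],0,c['cx']],[0,c['fy'],c['cy']],[0,0,1]])
    p=cv2.undistortPoints(np.array([[uv]],float),K,np.array(c['dist_coeffs']))[0,0]
    R=np.array(c['R']);t=np.array(c['t'])
    return -R.T@t, R.T@np.array([p[0],p[1],1])
def onz(n,uv,z):
    o,d=ray(n,uv);return o+d*(z-o[2])/d[2]
def tri(a,b):
    o1,d1=ray('side',a);o2,d2=ray('top',b)
    s=np.linalg.lstsq(np.c_[d1,-d2],o2-o1,rcond=None)[0]
    p,q=o1+s[0]*d1,o2+s[1]*d2
    return (p+q)/2,np.linalg.norm(p-q)
def proj(n,X):
    c=camera_info(n);K=np.array([[c['fx'],0,c['cx']],[0,c['fy'],c['cy']],[0,0,1]])
    R=np.array(c['R']);return cv2.projectPoints(np.atleast_2d(np.array(X,float)),cv2.Rodrigues(R)[0],np.array(c['t']),K,np.array(c['dist_coeffs']))[0][:,0]
def crop(n,img,x0,y0,x1,y1,s,name):
    cv2.imwrite(name,cv2.resize(img[y0:y1,x0:x1],None,fx=s,fy=s,interpolation=cv2.INTER_CUBIC))
E
python3 - <<'E'
from h import *
t=cv2.imread('pics/top0.png');s=cv2.imread('pics/side0.png')
a=cv2.resize(t[200:290,170:300],None,fx=5,fy=5,interpolation=cv2.INTER_CUBIC)
cv2.imwrite('pics/t1.png',a)
b=cv2.resize(s[180:320,260:380],None,fx=4,fy=4,interpolation=cv2.INTER_CUBIC);cv2.imwrite('pics/s1.png',b)
h=cv2.cvtColor(t,cv2.COLOR_BGR2HSV)
m=((h[...,0]<8)|(h[...,0]>172))&(h[...,1]>150)&(h[...,2]>120)
n,l,st,ce=cv2.connectedComponentsWithStats(m.astype('uint8'))
for i in range(1,n):
    if st[i,4]>60: print('top red',st[i],ce[i])
h=cv2.cvtColor(s,cv2.COLOR_BGR2HSV)
m=((h[...,0]<8)|(h[...,0]>172))&(h[...,1]>150)&(h[...,2]>120)
n,l,st,ce=cv2.connectedComponentsWithStats(m.astype('uint8'))
for i in range(1,n):
    if st[i,4]>60: print('side red',st[i],ce[i])
E
```

```text
top red [249 237  24  25 402] [260.43283582 248.94527363]
side red [315 192  25  15 240] [327.34166667 198.95833333]
```

View pics/t1.png

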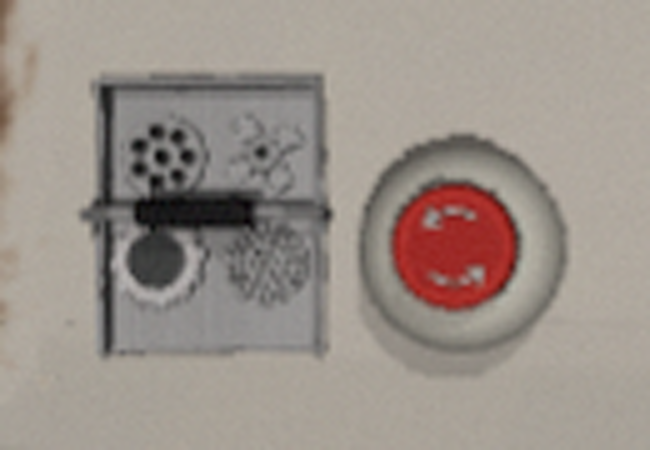

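View pics/s1.png

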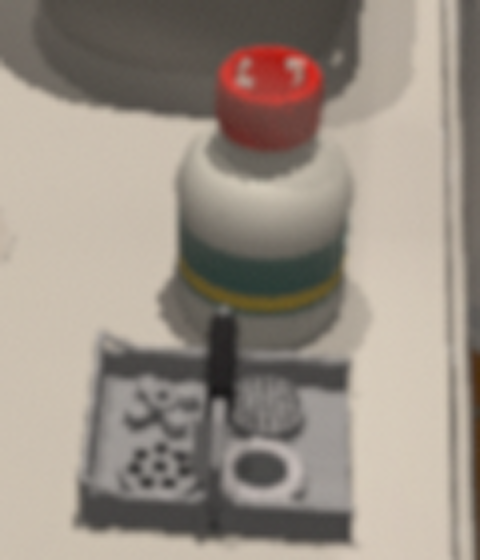

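```bash
python3 - <<'E'
from h import *
np.set_printoptions(precision=4,suppress=True)
t=cv2.imread('pics/top0.png');s=cv2.imread('pics/side0.png')
for nm,uv,z in [('fl',(190.8,270.4),.022),('fr',(235,270.4),.022),('bl',(189.4,215.4),.03),('br',(234.4,215.4),.03)]: print(nm,onz('top',uv,z))
# grip by dark mask
for n,im,r in (('top',t,(195,225,230,260)),('side',s,(308,250,325,285))):
    x0,y0,x1,y1=r; g=cv2.cvtColor(im,cv2.COLOR_BGR2GRAY)
    m=np.zeros_like(g);m[y0:y1,x0:x1]=g[y0:y1,x0:x1]<45
    k,l,st,ce=cv2.connectedComponentsWithStats(m)
    for i in range(1,k):
        if st[i,4]>15: print(n,st[i],ce[i],cv2.minAreaRect(np.argwhere(l==i)[:,::-1].astype(np.float32)))
        if st[i,4]>60 and n=='top':print(onz('top',ce[i],.072))
print('cap',onz('top',(260.43,248.95),.150))
# bottle
p,e=tri((327.3,199),(260.4,249));print('captri',p,e)
print('bottle body', onz('top',((360/5+566/5)/2+170,(135+352)/10+200),.08))
# tub rim pixel extents
for nm,uv in [('L',(342,225)),('R',(475,225)),('T',(408,168)),('B',(408,282))]: print(nm,onz('top',uv,.124))
cv2.imwrite('pics/t2.png',cv2.resize(t[150:300,320:500],None,fx=4,fy=4,interpolation=cv2.INTER_CUBIC))
cv2.imwrite('pics/t3.png',cv2.resize(t[20:170,160:560],None,fx=2,fy=2))
E
```

```text
fl [0.3785 0.2562 0.022 ]
fr [0.3816 0.1485 0.022 ]
bl [0.5118 0.2634 0.03  ]
br [0.5145 0.1535 0.03  ]
top [197 239  24   8 130] [208.3462 241.9   ] ((208.5, 242.5), (7.0, 23.0), 90.0)
[0.4479 0.2079 0.072 ]
side [312 260   7  20 100] [314.92 269.69] ((315.14617919921875, 269.3307800292969), (6.077701568603516, 18.729244232177734), 7.125016689300537)
cap [0.4342 0.0818 0.15  ]
captri [0.4327 0.0817 0.1526] 0.0028620537880395874
bottle body [0.4354 0.0804 0.08  ]
L [ 0.4919 -0.0971  0.124 ]
R [ 0.4986 -0.3997  0.124 ]
T [ 0.6246 -0.2457  0.124 ]
B [ 0.3685 -0.2463  0.124 ]
```

View pics/t2.png

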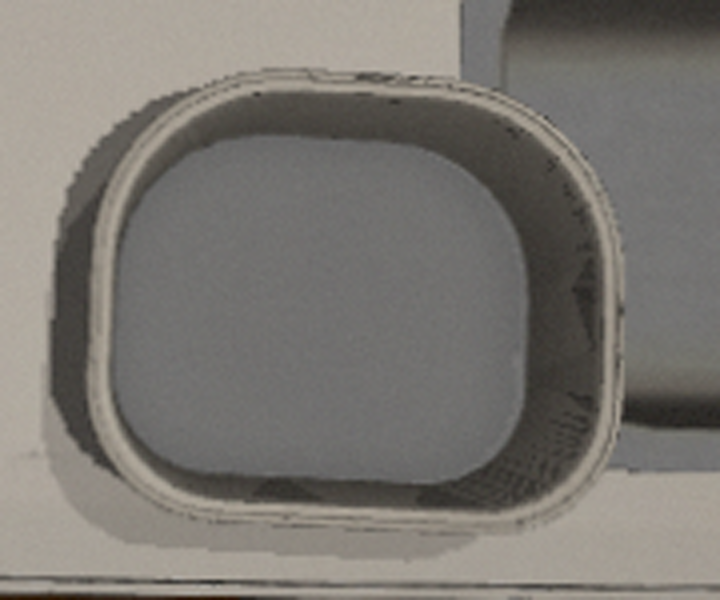

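```bash
cat >> h.py <<'E'
def tool(yaw,tilt=0.0,flip=1):
    """tray-frame R = Rz(yaw)Ry(-tilt); tool x=-z_tray, y=flip*x_tray"""
    R=Rot.from_euler('z',yaw)*Rot.from_euler('y',-tilt)
    M=R.as_matrix(); x=-M[:,2]; y=flip*M[:,0]
    return Rot.from_matrix(np.c_[x,y,np.cross(x,y)]).as_quat()
def tcp(g,q,d=0.054):
    return np.array(g)-d*Rot.from_quat(q).as_matrix()[:,0]
E
python3 - <<'E'
from h import *
np.set_printoptions(precision=3,suppress=True)
print(tri((315,269.7),(208.35,241.9)))
print(Rot.from_quat(arm.read_eef_rot()).as_matrix())
for f in (1,-1):
  for nm,g,y,ti in [('tray',(.447,.2065,.064),.035,0),('up',(.447,.2065,.28),.035,0),('tubup',(.5,-.247,.28),0,0)]+[('pour%.1f'%ti,(.52,-.247,.20),0,ti) for ti in (.4,.7,.97)]+[('cap%.1f'%a,(.434,.081,.14),a,0) for a in np.arange(-1.6,1.7,.4)]+[('capup',(.434,.081,.24),0,0)]:
    q=tool(y,ti,f); print(f,nm,arm.ik(tcp(g,q),q))
E
```

```text
(array([0.446, 0.208, 0.068]), np.float64(0.0031982237067445323))
[[-0.001  0.324  0.946]
 [-0.002  0.946 -0.324]
 [-1.    -0.002  0.   ]]
1 tray [-0.613  0.67   0.204  2.058 -0.299  0.441 -0.145]
1 up [-0.75   0.354  0.377  1.831 -0.154  0.986 -0.274]
1 tubup [-0.208  0.644  1.088  1.672 -0.606  1.205  1.027]
1 pour0.4 [ 0.116  0.5    0.557  2.011 -0.997  0.567  1.402]
1 pour0.7 [ 1.217  0.623 -0.941  2.184  2.118  0.178 -1.533]
1 pour1.0 [ 1.374  0.841 -1.147  2.334  2.836  0.521 -2.057]
1 cap-1.6 [-0.653  0.536  0.609  2.142 -0.531  0.614 -1.265]
1 cap-1.2 [-0.615  0.523  0.551  2.141 -0.482  0.599 -0.919]
1 cap-0.8 [-0.561  0.507  0.468  2.14  -0.411  0.581 -0.595]
1 cap-0.4 [-0.505  0.495  0.385  2.138 -0.339  0.566 -0.273]
1 cap-0.0 [-0.448  0.485  0.302  2.136 -0.266  0.555  0.049]
1 cap0.4 [-0.389  0.478  0.218  2.135 -0.193  0.547  0.37 ]
1 cap0.8 [-0.33   0.473  0.135  2.133 -0.118  0.543  0.692]
1 cap1.2 [-0.27   0.47   0.051  2.131 -0.044  0.541  1.013]
1 cap1.6 [-0.201  0.47  -0.046  2.129  0.04   0.543  1.323]
1 capup [-0.551  0.328  0.42   2.016 -0.178  0.833 -0.03 ]
-
[... 274 characters left out ...]
82  1.841  0.353  1.922]
-1 pour1.0 [ 0.813  0.558 -0.216  2.349  3.84   0.708 -0.082]
-1 cap-1.6 [-0.211  0.47  -0.032  2.129  0.028  0.543  1.278]
-1 cap-1.2 [-0.144  0.472 -0.125  2.127  0.109  0.548  1.592]
-1 cap-0.8 [-0.08   0.477 -0.216  2.126  0.188  0.556  1.91 ]
-1 cap-0.4 [-0.011  0.486 -0.313  2.123  0.27   0.569  2.223]
-1 cap-0.0 [ 0.07   0.5   -0.429  2.121  0.367  0.591  2.521]
-1 cap0.4 [ 0.147  0.52  -0.542  2.119  0.458  0.617  2.824]
-1 cap0.8 [-0.927  0.743  1.132  2.149 -0.926  0.872 -1.556]
-1 cap1.2 [-0.927  0.743  1.132  2.149 -0.926  0.872 -1.156]
-1 cap1.6 [-0.647  0.534  0.601  2.142 -0.524  0.612 -1.214]
-1 capup [ 0.025  0.325 -0.341  2.     0.144  0.839  2.746]
```

View pics/t3.png

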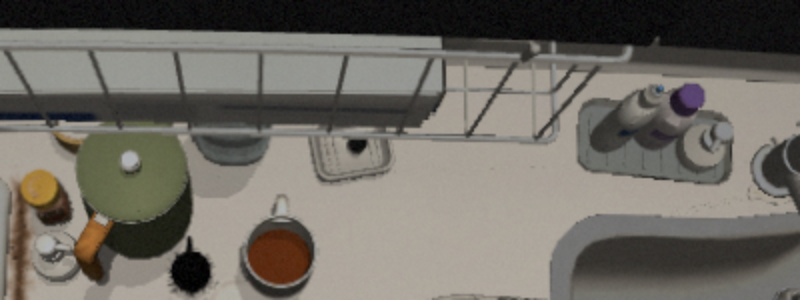

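```bash
python3 - <<'E'
from h import *
np.set_printoptions(precision=2,suppress=True)
print(arm.read_time())
for f in (1,-1):
  for y in np.arange(-180,180,30):
    w=np.radians(y); r=Rot.from_euler('z',w).as_matrix()
    J=[]
    for ti in (0,.35,.7,.98):
        z=.28-.09*min(1,ti/.7)
        g=np.array([.497,-.247,z])+r@[-.02 if ti>.3 else 0,0,0]
        q=tool(w,ti,f);J.append(arm.ik(tcp(g,q),q))
    if any(j is None for j in J): print(f,y,[j is not None for j in J]);continue
    d=[np.abs(J[i+1]-J[i]).max() for i in range(3)]
    print(f,y,np.array(d),J[0],J[-1])
print(arm.read_time())
E
```

```text
0.1
1 -180 [0.29 0.25 0.23] [-0.23  0.66  1.14  1.68 -0.63  1.22 -2.08] [-0.05  1.19  0.94  1.08 -0.21  1.96 -2.31]
1 -150 [0.2  0.21 0.15] [-0.23  0.66  1.14  1.68 -0.63  1.22 -1.56] [-0.33  1.2   1.13  1.34 -0.13  1.55 -1.93]
1 -120 [0.25 0.26 0.2 ] [-0.15  0.58  0.94  1.68 -0.51  1.15 -1.16] [-0.56  1.11  1.13  1.69  0.01  1.01 -1.76]
1 -90 [0.49 0.82 0.54] [-0.23  0.67  1.14  1.68 -0.64  1.22 -0.5 ] [-0.53  0.8   0.75  2.06  0.91  0.61 -2.35]
1 -60 [0.69 2.53 1.94] [-0.24  0.68  1.18  1.68 -0.66  1.24  0.04] [ 0.71  0.88 -1.15  2.36  1.84  1.65 -2.63]
1 -30 [True, True, True, False]
1 0 [True, True, True, False]
1 30 [0.48 0.57 0.38] [-0.1   0.55  0.85  1.68 -0.45  1.12  1.4 ] [ 1.28  0.71 -0.58  2.11 -1.31  0.62  2.58]
1 60 [0.6  1.14 0.2 ] [ 0.01  0.5   0.64  1.67 -0.33  1.08  1.8 ] [ 1.11  0.8  -0.39  1.75 -0.76  1.1   2.35]
1 90 [0.27 0.45 0.52] [ 0.05  0.48  0.58  1.67 -0.29  1.07  2.28] [ 1.01  0.95 -0.5   1.39 -0.37  1.49  2.3 ]
1 120 [0.31 0.52 0.27] [ 0.11  0.47  0.48  1.67 -0.24  1.06  2.76] [ 0.85  1.07 -0.58  1.1  -0.09  1.87  2.43]
1 150 [True, True, True, False]
-1 
[... 398 characters left out ...]
-0.32  0.7   0.38  2.05  1.13  0.84  0.6 ]
-1 -60 [0.55 1.58 0.57] [ 0.11  0.47  0.48  1.67 -0.24  1.06  2.76] [-0.24  0.61  0.35  2.39  2.1   0.72  0.06]
-1 -30 [True, True, True, False]
-1 0 [True, True, True, False]
-1 30 [0.48 0.58 1.14] [-0.23  0.66  1.14  1.68 -0.63  1.22 -1.56] [ 1.28  0.71 -0.58  2.11 -1.31  0.62 -0.57]
-1 60 [0.51 0.33 0.19] [-0.15  0.58  0.94  1.68 -0.51  1.15 -1.16] [ 0.36  0.98  0.94  1.77 -1.29  1.87 -0.3 ]
-1 90 [0.38 0.33 0.21] [-0.23  0.67  1.14  1.68 -0.64  1.22 -0.5 ] [ 0.42  1.01  0.71  1.41 -0.96  1.94 -0.24]
-1 120 [0.32 0.25 0.52] [-0.24  0.68  1.18  1.68 -0.66  1.24  0.04] [ 0.54  1.02  0.18  1.12 -0.46  1.96 -0.29]
-1 150 [True, True, True, False]
0.1
```

```bash
python3 - <<'E'
from h import *
np.set_printoptions(precision=3,suppress=True)
q=tool(.035,0,-1); G=np.array([.447,.207,.063])
arm.movep(tcp(G+[0,0,.09],q),q); print(arm.read_time())
arm.line_to(tcp(G,q),.12); print(arm.read_tool_pos(),tcp(G,q),arm.read_ft_force())
arm.move_gripper(0.0,80); print(arm.read_opening(),arm.read_time(),arm.read_ft_force())
arm.line_to(tcp(G+[0,0,.03],q),.1); arm.pause(.2)
print(arm.read_ft_force(),arm.read_wrist_torque(),arm.read_opening())
cv2.imwrite('pics/side2.png',snapshot('side'));cv2.imwrite('pics/top2.png',snapshot('top'))
print(arm.read_time(),arm.read_joint_positions())
s=cv2.imread('pics/side2.png');t=cv2.imread('pics/top2.png')
cv2.imwrite('pics/c2.png',np.hstack([cv2.resize(s[180:320,240:380],(400,400)),cv2.resize(t[180:300,160:280],(400,400))]))
E
```

```text
2.125
[0.447 0.207 0.117] [0.447 0.207 0.117] [ 0.264  0.328 -0.097]
0.14989832954486257 3.6833 [-0.973 -0.88   4.439]
[-0.06   0.354 -3.457] [-0.056  0.072  0.031] 0.1482475941759443
4.4333 [-0.209  0.639 -0.403  2.027  0.454  0.562  2.247]
```

View pics/c2.png

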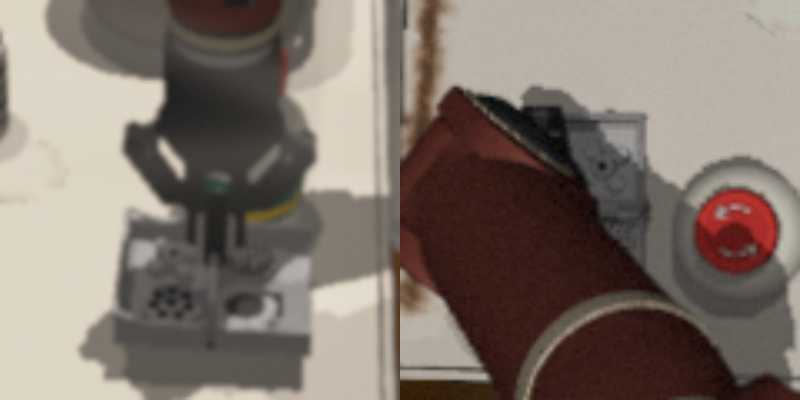

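The tray hangs level from the grip about 3 cm up, and all four parts are still in it. The left crop shows the discs, knife and ring on either side of the fingers. Next I carry it over the tub.

```bash
python3 - <<'E'
from h import *
np.set_printoptions(precision=3,suppress=True)
q0=tool(.035,0,-1)
arm.line_to(tcp([.447,.207,.285],q0),.2); print(arm.read_time(),arm.read_joint_positions())
Y=np.radians(-100)
q1=tool(Y,0,-1); H=np.array([.50,-.262,.27])
try:
    arm.line_to(tcp([.50,-.25,.285],q1),.2,ori=q1)
except arm.MotionError as e: print('ERR',e)
print(arm.read_time(),arm.read_joint_positions(),arm.read_ft_force())
for ti,z in ((0,.285),(.5,.235),(.98,.19)):
    q=tool(Y,ti,-1);print(arm.ik(tcp([.50,-.27,z],q),q))
cv2.imwrite('pics/top3.png',snapshot('top'));cv2.imwrite('pics/side3.png',snapshot('side'))
E
```

```text
5.5417 [-0.072  0.38  -0.567  1.805  0.235  1.027  2.447]
7.9917 [ 0.435  0.438 -0.019  1.642  0.008  1.062  1.813] [-0.494 -0.287 -3.935]
[ 0.466  0.453 -0.014  1.616  0.007  1.073  1.846]
[0.056 0.511 0.233 1.812 0.52  0.857 1.304]
[-0.301  0.77   0.521  1.927  0.903  0.837  0.769]
```

View pics/side3.png

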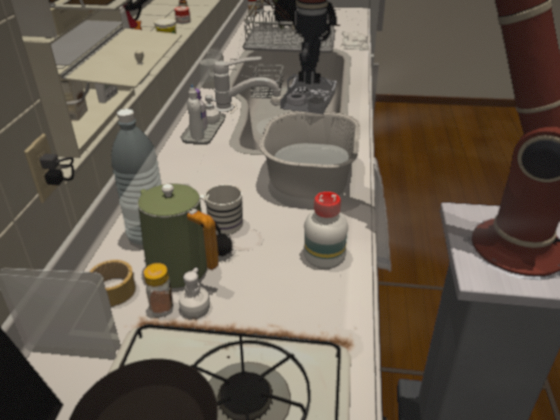

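View pics/top3.png

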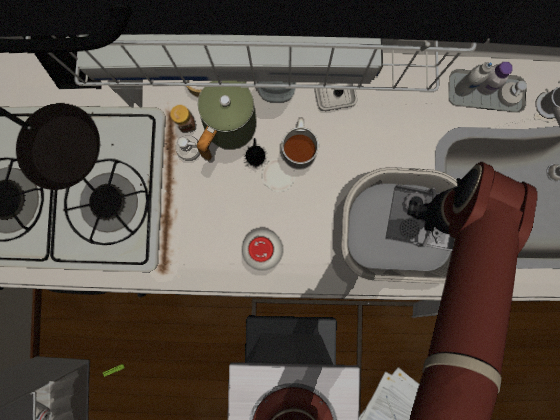

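The tray is level above the tub, around (415,215) in the top view, with its open end towards the left wall. Now I tip it.

```bash
python3 - <<'E'
from h import *
np.set_printoptions(precision=3,suppress=True)
Y=np.radians(-100)
try:
  for ti,z in ((.5,.235),(1.0,.19)):
    q=tool(Y,ti,-1); arm.line_to(tcp([.50,-.272,z],q),.12,ori=q)
    print(arm.read_time(),arm.read_joint_positions(),arm.read_ft_force())
except arm.MotionError as e: print('ERR',e)
arm.pause(.6); print(arm.read_ft_force())
cv2.imwrite('pics/top4.png',snapshot('top'));cv2.imwrite('pics/side4.png',snapshot('side'))
s=cv2.imread('pics/side4.png');t=cv2.imread('pics/top4.png')
cv2.imwrite('pics/c4.png',np.hstack([cv2.resize(s[40:240,220:400],(360,400)),cv2.resize(t[140:300,320:500],(440,400))]))
E
```

```text
8.7417 [0.057 0.512 0.236 1.809 0.517 0.855 1.31 ] [ 0.51  -0.159 -3.671]
9.4417 [-0.3    0.777  0.523  1.925  0.921  0.846  0.75 ] [-0.427 -0.561 -1.438]
[ 0.508  0.695 -2.607]
```

View pics/c4.png

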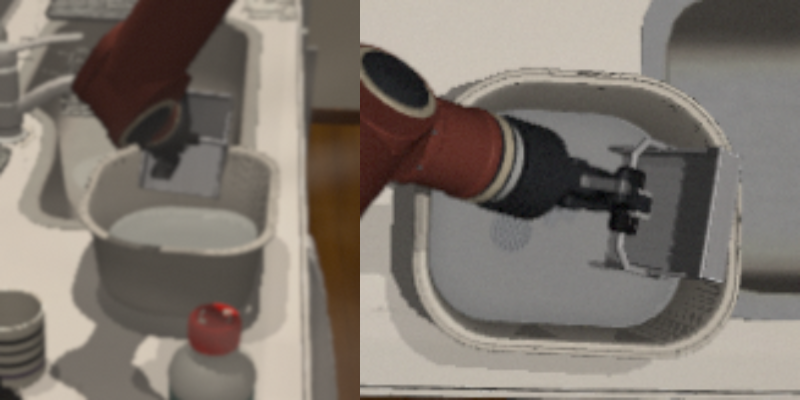

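Tray looks empty and one disc shows in the tub at about (370,233). The others may be hidden under the gripper, so I level the tray and look again.

```bash
python3 - <<'E'
from h import *
np.set_printoptions(precision=3,suppress=True)
Y=np.radians(-100)
for ti,z in ((.5,.235),(0,.285)):
    q=tool(Y,ti,-1); arm.line_to(tcp([.50,-.262,z],q),.15,ori=q)
q0=tool(.035,0,-1)
arm.line_to(tcp([.447,.207,.285],q0),.25,ori=q0)
print(arm.read_time(),arm.read_joint_positions(),arm.read_ft_force())
t=snapshot('top');s=snapshot('side')
cv2.imwrite('pics/top5.png',t);cv2.imwrite('pics/side5.png',s)
cv2.imwrite('pics/c5.png',np.hstack([cv2.resize(t[150:300,320:500],(480,400)),cv2.resize(s[180:340,240:380],(320,400))]))
E
```

```text
13.4833 [-0.071  0.379 -0.566  1.803  0.235  1.027  2.447] [-0.35  -0.168 -1.697]
```

View pics/c5.png

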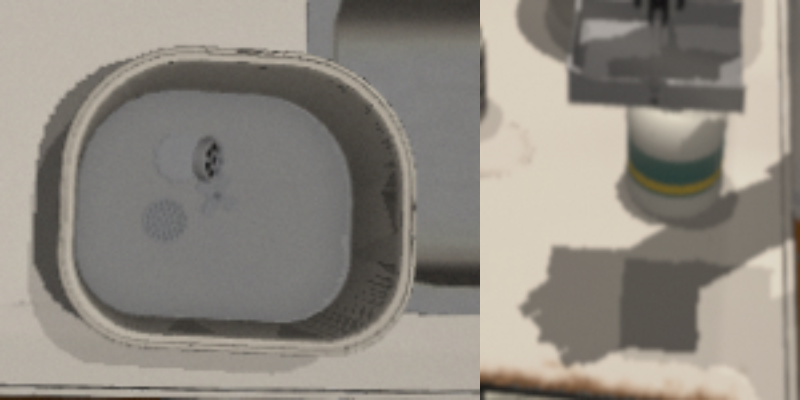

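View pics/side5.png

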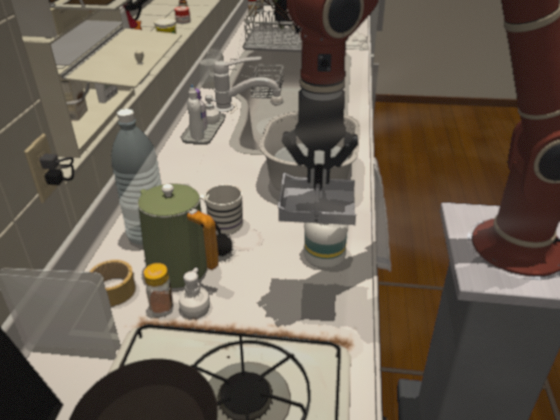

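The tub now holds all four parts. In the left crop they are the ring at (178,157), the coarse disc against it at (208,158), the fine disc at (165,220) and the knife at (217,197). The tray is empty and level, so I set it down.

```bash
python3 - <<'E'
from h import *
np.set_printoptions(precision=3,suppress=True)
q0=tool(.035,0,-1)
arm.line_to(tcp([.447,.207,.085],q0),.2)
print(arm.read_ft_force())
for z in (.068,.065,.063,.0615):
    arm.line_to(tcp([.447,.207,z],q0),.05); f=arm.read_ft_force(); print(z,f)
    if f[2]>3: break
arm.move_gripper(1.0); arm.pause(.2)
arm.line_to(tcp([.447,.207,.2],q0),.2)
print(arm.read_time(),arm.read_ft_force(),arm.read_opening())
# go aside over cap at clear height
t=snapshot('top');s=snapshot('side')
cv2.imwrite('pics/top6.png',t);cv2.imwrite('pics/side6.png',s)
cv2.imwrite('pics/c6.png',np.hstack([cv2.resize(t[180:300,160:300],(420,360)),cv2.resize(s[180:340,240:380],(315,360))]))
E
```

```text
[ 0.323  0.25  -1.271]
0.068 [-0.083 -0.366 -2.036]
0.065 [ 0.239  0.588 -2.167]
0.063 [ 0.097 -0.887  1.654]
0.0615 [-1.544 -0.952 15.257]
17.7167 [-0.174  0.282  0.158] 0.9987093632947326
```

View pics/c6.png

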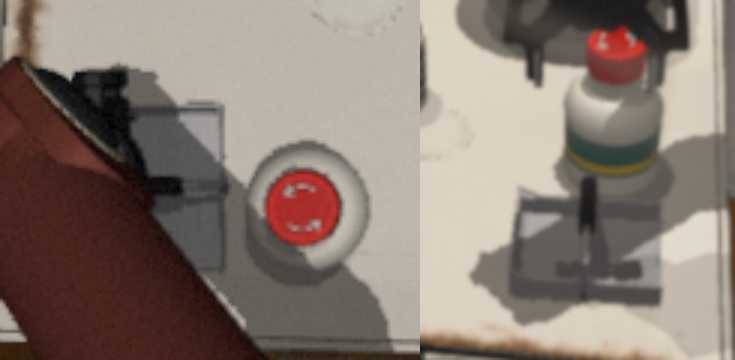

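The tray stands level and empty on the worktop, released. The cap is in the open at (260,249) in the top view. I grip it now.

```bash
python3 - <<'E'
from h import *
np.set_printoptions(precision=3,suppress=True)
t=cv2.imread('pics/top6.png')
h=cv2.cvtColor(t,cv2.COLOR_BGR2HSV)
m=(((h[...,0]<8)|(h[...,0]>172))&(h[...,1]>150)&(h[...,2]>75)).astype('uint8');m[:,:248]=0;m[:,275:]=0;m[:234]=0;m[265:]=0
c=max(cv2.findContours(m,0,2)[0],key=cv2.contourArea);uv,r=cv2.minEnclosingCircle(c);C=onz('top',uv,.152);print(uv,r,C)
q=tool(-1.6,0,-1)
arm.line_to([.434,.0815,.27],.15,ori=q)
print(arm.read_time(),arm.read_joint_positions(),arm.read_ft_force())
arm.line_to([.434,.0815,.194],.12); print(arm.read_ft_force())
s=snapshot('side');cv2.imwrite('pics/c7.png',cv2.resize(s[120:270,250:400],(600,600)))
print(arm.read_time())
E
```

```text
(260.5, 249.0) 12.500100135803223 [0.434 0.081 0.152]
19.6 [-0.17   0.345 -0.087  2.039  0.042  0.76   1.26 ] [ 0.203  0.277 -0.234]
[ 0.582 -0.352 -0.971]
20.4333
```

View pics/c7.png

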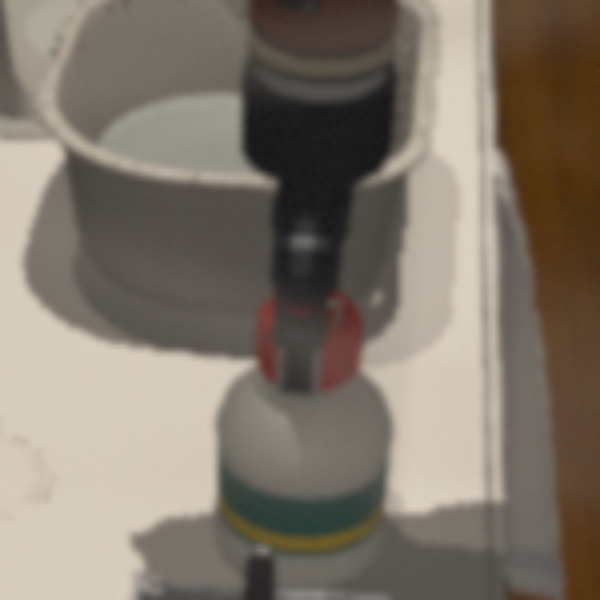

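```bash
python3 - <<'E'
from h import *
np.set_printoptions(precision=3,suppress=True)
arm.move_gripper(0.0,70); arm.pause(.2)
print(arm.read_opening(),arm.read_ft_force(),arm.read_time())
z=.194
while z>.185:
    z-=.001; arm.line_to([.434,.0815,z],.03); arm.pause(.05); f=arm.read_ft_force(); print(round(z,4),f,arm.read_tool_pos()[2])
    if f[2]>22: break
print(arm.read_time(),arm.read_opening(),arm.read_wrist_torque())
s=snapshot('side');cv2.imwrite('pics/c8.png',cv2.resize(s[120:270,250:400],(600,600)))
E
```

```text
0.6271461503946071 [-0.413 -0.295  4.72 ] 21.025
0.193 [-1.032  0.23   5.47 ] 0.19325605738382828
0.192 [-0.785  0.291  6.899] 0.19233941228835938
0.191 [-1.421 -0.633  6.901] 0.19143488158798933
0.19 [-1.334  0.679  7.249] 0.19051559624456796
0.189 [-1.16  -0.023  8.672] 0.18957963002104478
0.188 [-0.945 -0.709 10.203] 0.18868243631016554
0.187 [-1.631 -0.482 12.749] 0.18805442160296737
0.186 [-4.722 -0.817 22.056] 0.187980051849772
23.425 0.6250888184772707 [0.088 0.918 0.032]
```

View pics/c8.png

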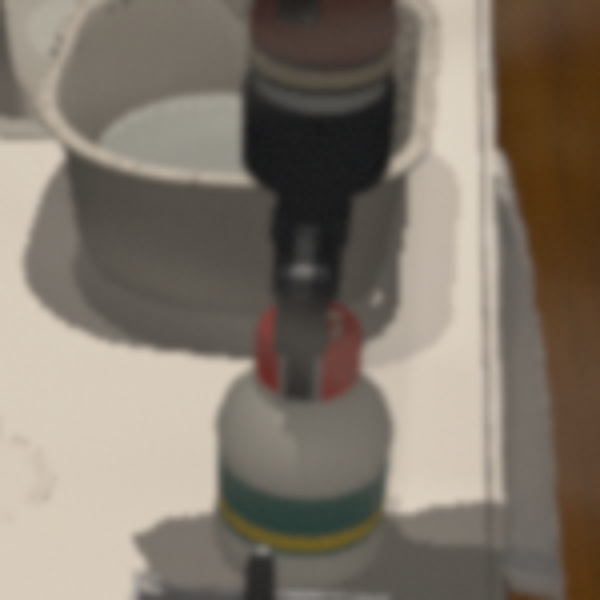

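The force rose with the spring and hit the stop about 6–7 mm down, so the cap is on the collar. Now I twist.

```bash
python3 - <<'E'
from h import *
np.set_printoptions(precision=3,suppress=True)
t0=arm.read_time()
for k in range(1,8):
    q=tool(-1.6+.2*k,0,-1)
    try: arm.line_to([.434,.0815,.187],.1,ori=q)
    except arm.MotionError as e: print(e);break
    print(k,arm.read_time()-t0,arm.read_tool_pos(),arm.read_ft_force(),arm.read_wrist_torque(),arm.read_joint_positions()[[0,6]])
s=snapshot('side');t=snapshot('top')
cv2.imwrite('pics/c9.png',np.hstack([cv2.resize(s[120:270,250:400],(400,400)),cv2.resize(t[180:300,200:320],(400,400))]))
E
```

```text
1 0.34999999999999787 [0.435 0.082 0.188] [-0.169  0.632 11.519] [0.089 0.234 0.088] [-0.141  1.38 ]
2 0.6999999999999993 [0.435 0.082 0.188] [-1.318  1.001 12.829] [0.249 0.288 0.088] [-0.1    1.524]
3 1.0499999999999972 [0.435 0.083 0.188] [-1.421  0.907 11.053] [0.357 0.31  0.038] [-0.058  1.668]
4 1.3999999999999986 [0.435 0.083 0.188] [-1.612  1.886 12.418] [0.388 0.451 0.02 ] [-0.017  1.813]
5 1.75 [0.434 0.083 0.188] [-2.138  1.907 12.386] [0.532 0.567 0.025] [0.023 1.959]
6 2.099999999999998 [0.434 0.083 0.188] [-2.587  1.766 12.726] [0.499 0.712 0.077] [0.064 2.106]
7 2.4499999999999993 [0.434 0.083 0.188] [-3.446  1.992 13.482] [0.537 0.808 0.1  ] [0.103 2.254]
```

View pics/c9.png

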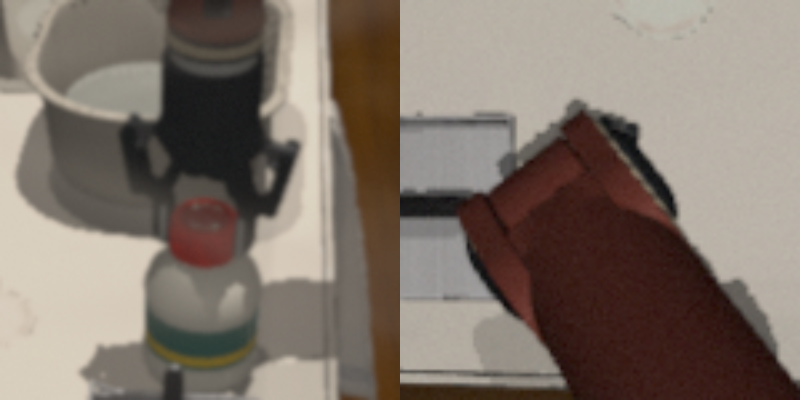

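```bash
python3 - <<'E'
from h import *
np.set_printoptions(precision=3,suppress=True)
for z in (.190,.192,.194,.196,.198,.201,.205,.21):
    arm.line_to([.434,.0818,z],.04); f=arm.read_ft_force(); print(z,f,arm.read_tool_pos()[2])
    if f[2]<-5: print('hooked?');break
print(arm.read_time(),arm.read_opening())
s=snapshot('side');cv2.imwrite('pics/c10.png',cv2.resize(s[120:270,250:400],(600,600)))
E
```

```text
0.19 [-2.238  2.402  9.25 ] 0.19079695140167532
0.192 [-2.186  2.352  8.282] 0.19255197968024604
0.194 [-2.408  2.815  5.992] 0.19432910772405895
0.196 [-1.803  3.385  4.09 ] 0.1960738481390615
0.198 [-1.251  3.249  2.002] 0.19787619579721738
0.201 [-1.165  2.378  0.719] 0.20086944487386493
0.205 [-1.323  2.266 -0.598] 0.2051199718810574
0.21 [ 1.246 -0.312  0.445] 0.2103441556351936
28.05 0.6250521008990599
```

View pics/c10.png

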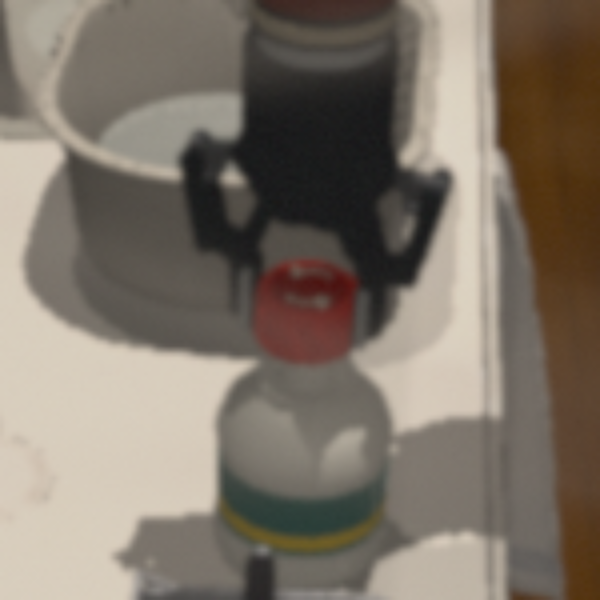

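The cap is free: the bottle stayed put and the pull vanished. I raise it so the lower edge is about 8 cm above the mouth (TCP at 0.292 m).

```bash
python3 - <<'E'
from h import *
np.set_printoptions(precision=3,suppress=True)
arm.line_to([.434,.0815,.292],.1); arm.pause(.4)
print(arm.read_time(),arm.read_opening(),arm.read_tool_pos(),arm.read_ft_force(),np.abs(arm.read_dq()).max())
s=snapshot('side');t=snapshot('top');cv2.imwrite('pics/side11.png',s);cv2.imwrite('pics/top11.png',t)
cv2.imwrite('pics/c11.png',np.hstack([cv2.resize(s[100:320,230:400],(310,400)),cv2.resize(t[150:300,170:500],(490,225)) if 0 else cv2.copyMakeBorder(cv2.resize(t[120:300,170:490],(490,276)),0,124,0,0,0)]))
h=cv2.cvtColor(s,cv2.COLOR_BGR2HSV);m=(((h[...,0]<8)|(h[...,0]>172))&(h[...,1]>150)&(h[...,2]>75)).astype('uint8');m[:130]=0;m[:,:300]=0;m[:,360:]=0
k,l,st,ce=cv2.connectedComponentsWithStats(m);print(st[1:],ce[1:],proj('side',[[.434,.0815,.2345],[.434,.0815,.219]]))
# bottle yellow band before/after
for f in ('pics/side0.png','pics/side11.png'):
    h=cv2.cvtColor(cv2.imread(f),cv2.COLOR_BGR2HSV);m=(cv2.inRange(h,(20,120,60),(35,255,255)));m[:230]=0;m[270:]=0;m[:,:295]=0;m[:,360:]=0
    p=np.argwhere(m);print(p.mean(0),p.min(0),p.max(0))
E
```

```text
29.4667 0.6272925902563037 [0.434 0.082 0.292] [ 0.166  0.249 -0.278] 0.001874483368822885
[[315 154  26  24 414]
 [329 155   1   1   1]
 [332 155   1   1   1]] [[327.442 167.005]
 [329.    155.   ]
 [332.    155.   ]] [[327.767 165.101]
 [327.413 171.727]]
[253.84 324.33] [248 306] [257 342]
[253.79 324.45] [248 306] [257 342]
```

View pics/c11.png

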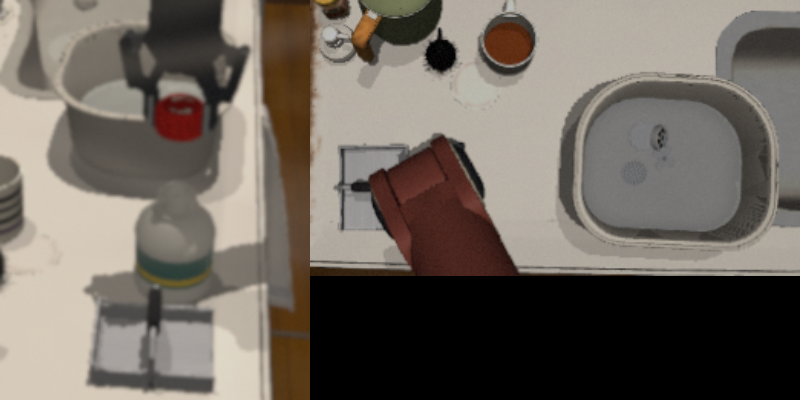

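The cap is held level at (327,167) in the side view, within 2 px of where it should be. The open neck is visible below it, the bottle band hasn't moved, the tray is upright and the four parts are in the tub.

```bash
python3 - <<'E'
from station import ticket
print(ticket.finish_job())
E
```

```text
the job is handed in; nothing more can be done
None
```

The job is done and handed in at about 29.6 s. No verdict is reported, so what follows rests on my own last checks.

- **Tray and parts:** I lifted the tray by its grip and tipped it about 57° over the tub. All four parts show in the tub in the last top picture; the coarse disc leans on the ring. The empty tray stands upright, released, back at its starting place.
- **Bottle and cap:** I pressed the cap down to its stop at about 6–7 mm, with the force rising to 22 N, then turned it 80° anticlockwise. It lifted off with no sign of catching.
- **Final hold:** The arm is still, and the cap is level with its lower edge roughly 8 cm above the mouth. The cap is within about 2 pixels of where it should be in the side view. The bottle's band is in the same place as at the start, to within 0.2 pixel.
- **Mug, brush and soap pump:** They look unmoved in the final pictures, but I did not measure them.

No check failed or disagreed.

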